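# Preset an iris air damper by its lever

### The job

Preset the smaller of the two iris air dampers on the bench: first push its lever back round to the fully open stop, so that the slack in the blades is taken up, then push it the other way until the pointer stands on the sixth of the nine scale marks, counting the mark at the open stop as the first (it is the short mark just past the long middle one), and take the hand away. Push the lever's knob with the fingertips or the outside of the fingers; do not take it in the grip. Leave the larger damper's lever and everything else on the bench where they are.

Things in the scene. Friction and masses are not known exactly. Their poses are not given: they have to be found in the camera images.
- small: the smaller iris damper, fixed, axis upright: galvanised round casing 164 mm across from z = 40 to 92 mm, open duct collar 100 mm across above it to z = 128, on a 150 mm square foot plate 3 mm thick. Origin on its axis at the table top, z up. A white scale plate (top z = 78) juts from the rim towards its -x, 50 degrees to either side, out to 134 mm from the axis
- small_lever (a joint): turn of the smaller damper's lever about the damper's axis, rad: 0 at the open stop (1st mark), growing clockwise seen from above, 0.1745 per mark, 1.396 at the closed stop (9th). The lever's polar angle in the damper's frame is 220 degrees minus this. Stiff (0.25 N m: 2 to 3 N at the knob); stays where it is left; the iris blades follow it
- small_knob (a point): centre of the upright round black knob on the smaller damper's lever: 14 mm across, z = 84 to 118 mm (this point at 101), 104 mm from the damper's axis. The flat steel lever (14 mm wide, top z = 84) runs out radially from the casing to under the knob and ends in a pointer that reaches 15 mm beyond this point, at the marks. Nothing beside the knob stands above z = 92
- small_open_mark (a point): first scale mark, at the open stop: a long black line, a small open circle beside it. 119 mm from the axis, z = 78 mm, at polar angle 220 degrees in the damper's frame. Nine marks follow clockwise seen from above, every 10 degrees; the 1st, 5th and 9th are long (18 mm), the rest short (10 mm)
- small_closed_mark (a point): ninth scale mark, at the closed stop: a long black line, a black dot beside it. 119 mm from the axis, at polar angle 140 degrees in the damper's frame
- large: the larger iris damper, fixed, axis upright: galvanised round casing 228 mm across from z = 40 to 92 mm, open duct collar 160 mm across above it to z = 128, on a 210 mm square foot plate 3 mm thick. Origin on its axis at the table top, z up. A white scale plate (top z = 78) juts from the rim towards its -x, 50 degrees to either side, out to 166 mm from the axis
- large_lever (a joint): the same for the larger damper's lever, which is to be left as it is
- large_knob (a point): centre of the same knob on the larger damper's lever, 136 mm from that damper's axis, z = 101 mm; the pointer reaches 15 mm beyond
- tape_roll: roll of foil tape standing flat: ring 84 mm across, 48 mm high, between the two dampers; origin at the centre of its underside
- screwdriver: screwdriver about 200 mm long lying between the dampers, no higher than 35 mm; origin near its middle, on the table
- clamp: steel worm-drive band clamp, a flat ring 104 mm across, 12 mm high; origin at the centre of its underside
- carton: cardboard box of screws 60 x 90 x 50 mm high; origin at the centre of its underside
- tape_measure: yellow tape measure 70 x 40 x 62 mm high; origin at the centre of its underside
- coupling: galvanised duct coupling, a tube 102 mm across, 80 mm high; origin at the centre of its underside
- spray_can: spray can 60 mm across, 155 mm high; origin at the centre of its underside
- torch: black torch 115 mm long, 34 mm high, lying on the left; origin at its underside

How it is judged:
By the outcome, as a careful person would: the job done as asked, in the order asked, and still so for the second after the job is handed in, with the robot touching nothing.
It also fails if it takes over 51 s, if anything falls off the work surface, if the arm or the gripper's body presses on something with over 40 N, if the wrist force passes 120 N, or if a joint passes its speed limit or range.

### The arm

A 7-joint arm with a two-finger parallel gripper is mounted at the origin on the work surface. World frame = base frame: x ahead of the robot, y to its left, z up, the work surface at z = 0. Lengths are in m, angles in rad, forces in N, time in s.
With the tool pointing down it reaches from about 0.425 to 0.925 m from the base axis. Payload 6.8 kg.
Tool frame: the origin (TCP) lies midway between the tips of the shut fingers; the grasp point (between the pads) lies 19 mm behind it; z points along the fingers, y is the direction in which the jaws open and shut (so a half turn about z gives the same grasp; the last joint's range is limited). The gripper opens to 85 mm and grips with 20 to 120 N. Pads are 22 mm wide; open, the fingers measure 114 mm over their backs; the gripper's body (76 mm by 85 mm) begins 54 mm behind the grasp point. The pads swing forward as they close: fully open they stand 13 mm farther back than shut.
Start: joints at [-1.211, 0.477, 0.022, 1.555, -0.011, 1.109, -0.083], TCP at [0.304, 0.602, 0.231] pointing down, gripper open.
Joint ranges: [-2.96, 2.96], [-0.34, 2.1], [-1.41, 1.46], [0.24, 2.44], [-1.37, 4.51], [0.17, 1.92], [-2.96, 2.96]. Speed limits (rad/s): [2.39, 2.39, 3.14, 3.14, 3.14, 3.14, 3.14].

### API

Orientations are given as a unit quaternion [w, x, y, z].
In Python, from station import readout, eyes, ticket gives the robot as it stands. The module is installed in compiled form; this text tells all that it offers.
- The arm moves only by the shell command python3 -m crank 'ROWS' [FORCE]. ROWS is JSON, a list of rows, each an object of numbers: "jaw": the opening in per cent of the stroke, from 0 (shut) to 100 (fully open); "x", "y", "z": the shift along the tool's x, y, z in mm; "ax", "ay", "az": the turn, a rotation vector about the tool's x, y, z in degrees. In form: [{"jaw": .., "x": .., "y": .., "z": .., "ax": .., "ay": .., "az": ..}, ...]. A call has 1 to 12 rows; each row shifts and turns the commanded pose from where the row before left it, along the tool's axes as they then stand; what a row does not reach is not made up. A row lasts 1/8 s, in which the tool goes at most 62.5 mm and 10.7 degrees, less where a joint would pass 70% of its speed; a pose out of reach is approached as far as the arm can. A call with a gripper value outside its range is refused whole. The fingers move at their own pace and stop on an object; FORCE is the grip in N (left out, the last holds). Time passes only in rows, so rows that do not move let the fingers close. It gives the time, the measured TCP pose, the force and the opening at its end, in the units of the state.
- readout.get_obs(): the state, without advancing time (a new reading comes with each control period).
- eyes.read_camera(name): name is "side" or "top"; returns (picture, depth): 420x560x3 uint8, red, green, blue; 420x560 float32, m along the optical axis (not along the pixel's ray), 0 where there is no reading.
- eyes.calibration(name): a dict with "fx", "fy", "cx", "cy" (pixels), "k1" (the pictures are not rectified: a ray, as slopes to the right and down, at radius r is drawn at 1 + k1 r^2 times it, then the intrinsics apply), "R" (3x3) and "t" (3): a world point X has camera coordinates R X + t. Camera axes: x right, y down, z forward; pixel columns grow to the right and rows downward; lengths in m; the calibration is good to about 2 mm. A picture is of the moment at which its call begins. calibration takes no time and is no camera call.
- ticket.hand_in(): hands the job in, once; it reports no verdict.
The state is a dict: "t": time; "q": joint angles; "joint_vel": joint speeds; "joint_torque": joint torques, N m; "eef_pos": TCP position; "tool_rot": TCP orientation; "contact_force": force on the tool from outside, world axes, zero at the start; "torque": the same for the moment, N m; "gripper_width": opening from 0.0 (shut) to 1.0 (fully open).
Only numpy, scipy, OpenCV 4.12 (cv2) and the standard library are available. Lean on these libraries where they do the work, as an engineer would, in place of code of your own. Each camera call takes 0.05 s, during which the arm holds its last target. There are 200 camera calls.

## Working session

There is one attempt and no reset: what is moved stays moved. The work goes in short steps, Python scripts to look and compute and a shell command to move; the robot and the scene stay as the last step left them, time stands still between calls to the robot, and variables do not carry over. Pictures are saved under pics/ and viewed, about 8 in all and at most 12, crops included, and the job is handed in when it is done.

```bash
mkdir -p pics; python3 - <<'E'
from station import readout, eyes
import cv2,json,numpy as np
for n in("top","side"):
    p,d=eyes.read_camera(n); cv2.imwrite(f"pics/{n}0.png",p[:,:,::-1]); np.savez(f"{n}0.npz",p=p,d=d)
    c=eyes.calibration(n); print(n,{k:np.round(v,4).tolist() for k,v in c.items()})
o=readout.get_obs(); print({k:np.round(v,4).tolist() for k,v in o.items()})
E
```

```text
top {'fx': 422.1108, 'fy': 422.1108, 'cx': 280.9729, 'cy': 209.5971, 'k1': -0.1107, 'R': [[-0.0052, -0.9998, 0.0192], [-0.9977, 0.0039, -0.067], [0.0669, -0.0195, -0.9976]], 't': [0.0486, 0.5173, 1.3153]}
side {'fx': 490.4863, 'fy': 490.4863, 'cx': 284.0462, 'cy': 222.2493, 'k1': 0.0194, 'R': [[0.9967, -0.0814, -0.0066], [-0.0528, -0.581, -0.8122], [0.0623, 0.8098, -0.5833]], 't': [-0.4848, 0.152, 1.5153]}
{'t': 0.1, 'q': [-1.2111, 0.4777, 0.0223, 1.5564, -0.0115, 1.1093, -0.0831], 'joint_vel': [0.0008, -0.0022, 0.001, -0.0024, 0.0016, 0.0005, -0.0006], 'joint_torque': [0.0043, -59.7763, 1.6139, -28.1957, 0.0129, 0.005, -0.0], 'eef_pos': [0.3042, 0.602, 0.2304], 'tool_rot': [-0.0001, 0.2318, 0.9728, -0.0008], 'contact_force': [-0.2277, -0.3901, -0.5321], 'torque': [-0.0207, -0.0036, -0.0264], 'gripper_width': 0.9988}
```

View pics/top0.png

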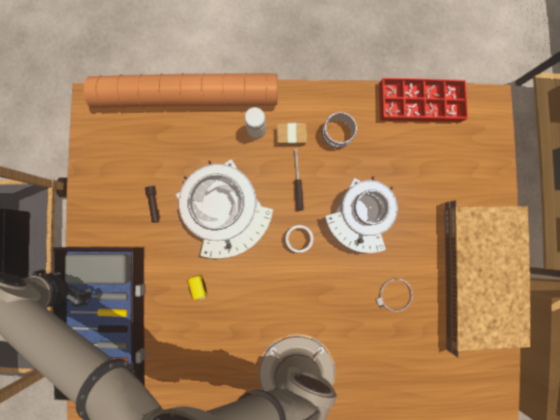

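View pics/side0.png

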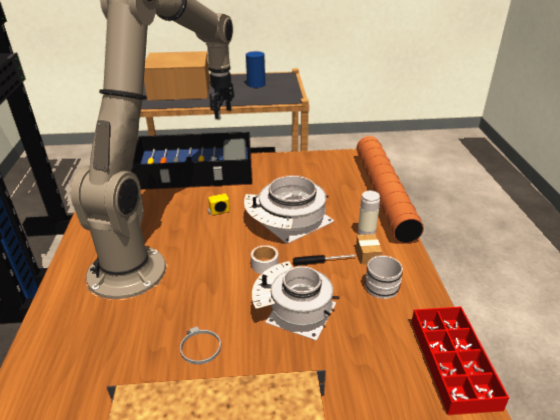

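```bash
cat > h.py <<'E'
import numpy as np,cv2
from station import eyes
from scipy.optimize import brentq
def proj(n,X):
    c=eyes.calibration(n); X=np.atleast_2d(X)@np.array(c["R"]).T+np.array(c["t"])
    s=X[:,:2]/X[:,2:]; s=s*(1+c["k1"]*(s**2).sum(1,keepdims=True))
    return s*[c["fx"],c["fy"]]+[c["cx"],c["cy"]]
def pix2plane(n,uv,z):
    c=eyes.calibration(n); R=np.array(c["R"]);t=np.array(c["t"])
    s=cv2.undistortPoints(np.array([[uv]],float),np.array([[c["fx"],0,c["cx"]],[0,c["fy"],c["cy"]],[0,0,1]]),np.array([c["k1"],0,0,0]))[0,0]
    d=R.T@[*s,1]; o=-R.T@t; return o+d*(z-o[2])/d[2]
def ortho(n,p,z,cx,cy,half=.15,px=400):
    # up = +x, right = -y
    r=(np.arange(px)+.5)/px*2*half-half
    Y,X=np.meshgrid(cy-r,cx-r)
    m=proj(n,np.c_[X.ravel(),Y.ravel(),np.full(X.size,z)]).reshape(px,px,2).astype(np.float32)
    return cv2.remap(p,m[...,0],m[...,1],cv2.INTER_CUBIC)
E
python3 - <<'E'
from h import *
c=pix2plane("top",(370,206),.128); print(c, pix2plane("top",(361,239),.118),pix2plane("side",(302,283),.128))
cx,cy=np.round(c[:2],2); print(cx,cy)
im=np.hstack([ortho(n,np.load(n+"0.npz")["p"],.078,cx,cy) for n in("top","side")])
for k in range(0,800,400):
  for i in range(0,400,67): cv2.putText(im,str(i),(k+i,398),0,.3,(255,0,0)); cv2.putText(im,str(i),(k,i+8),0,.3,(255,0,0))
cv2.imwrite("pics/o1.png",im[:,:,::-1])
E
```

```text
[ 0.51958804 -0.21165563  0.128     ] [ 0.42359967 -0.18554038  0.118     ] [ 0.51496479 -0.23700425  0.128     ]
0.52 -0.21
```

View pics/o1.png

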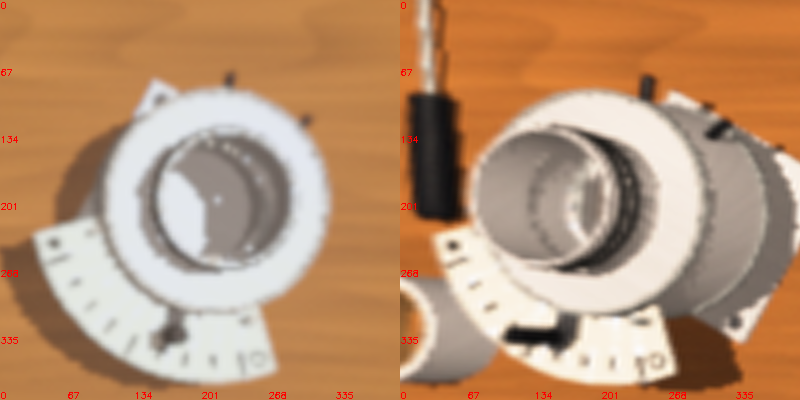

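```bash
cat >> h.py <<'E'
from scipy.optimize import differential_evolution, minimize
def markpts(P,off=0,ks=range(9)):
    cx,cy,yaw=P; out=[]
    for k in ks:
        a=np.radians(220-10*k+off)+yaw
        h=.008 if k%4==0 else .004
        for r in .119+np.linspace(-h,h,7): out.append([cx+r*np.cos(a),cy+r*np.sin(a),.078])
    return np.array(out)
def samp(n,g,X): return cv2.remap(g,proj(n,X).astype(np.float32)[None],None,cv2.INTER_LINEAR)[0]
def score(n,g,P): 
    on=samp(n,g,markpts(P)).reshape(9,7).mean(1); a=samp(n,g,markpts(P,3.5)).reshape(9,7).mean(1); b=samp(n,g,markpts(P,-3.5)).reshape(9,7).mean(1)
    return np.median(np.clip(np.minimum(a,b)-on,-50,80)), np.mean(np.clip(np.minimum(a,b)-on,-50,80))
E
python3 - <<'E'
from h import *
for n in("top","side"):
    p=np.load(n+"0.npz")["p"]; g=p.mean(2).astype(np.float32)
    r=differential_evolution(lambda P:-sum(score(n,g,P)),[(.49,.55),(-.25,-.19),(-.65,-.4)],seed=1,maxiter=150)
    print(n,r.x,np.degrees(r.x[2]),r.fun)
    # rim via ellipse fit at z=.092
    im=ortho(n,p,.092,.52,-.22,.15,600); cv2.imwrite(f"pics/rim_{n}.png",im[:,:,::-1])
    P=r.x; X=[]
    # angle profile at knob (z .118 top) and pointer (r .107-.115, z .084)
    for z,rr in((.118,.104),(.101,.104)):
        a=np.arange(-5,90,1.); th=np.radians(220-a)+P[2]
        v=samp(n,g,np.c_[P[0]+rr*np.cos(th),P[1]+rr*np.sin(th),np.full(len(a),z)])
        print(z,rr,list(zip(a.astype(int),v.astype(int)))[15:65])
d=np.load("top0.npz")["d"]
c=eyes.calibration("top");R=np.array(c["R"]);t=np.array(c["t"])
for (u,v) in [(u,v) for v in range(228,250) for u in range(350,374)]:
    Z=d[v,u]; X=pix2plane("top",(u,v),0); o=-R.T@t; ray=(X-o); zc=(R@X+t)[2]; W=o+ray*Z/zc
    if .095<W[2]<.125 and np.hypot(*(W[:2]-[.52,-.22]))>.09: print(u,v,W.round(3))
E
```

```text
Traceback (most recent call last):
  File "h.py", line 28, in score
    on=samp(n,g,markpts(P)).reshape(9,7).mean(1); a=samp(n,g,markpts(P,3.5)).reshape(9,7).mean(1); b=samp(n,g,markpts(P,-3.5)).reshape(9,7).mean(1)
       ~~~~^^^^^^^^^^^^^^^^
  File "h.py", line 26, in samp
    def samp(n,g,X): return cv2.remap(g,proj(n,X).astype(np.float32)[None],None,cv2.INTER_LINEAR)[0]
                                        ~~~~^^^^^
  File "h.py", line 5, in proj
    c=eyes.calibration(n); X=np.atleast_2d(X)@np.array(c["R"]).T+np.array(c["t"])
ValueError: time passes only in moves, steps and waits
```

```bash
sed -i 's/^from station import eyes/import functools,station\nclass E: pass\neyes=E(); eyes.calibration=functools.cache(lambda n: station.eyes.calibration(n))/' h.py
cat > fit.py <<'E'
from h import *
import sys
tag=sys.argv[1]
for n in("top","side"):
    f=np.load(n+tag+".npz"); p=f["p"]; g=p.mean(2).astype(np.float32)
    r=differential_evolution(lambda P:-sum(score(n,g,P)),[(.49,.55),(-.25,-.19),(-.65,-.4)],seed=1,maxiter=150)
    print(n,r.x.round(4),np.degrees(r.x[2]).round(2),r.fun)
    P=r.x
    for z in(.118,.09):
        a=np.arange(-8,62,2.); th=np.radians(220-a)+P[2]
        v=samp(n,g,np.c_[P[0]+.104*np.cos(th),P[1]+.104*np.sin(th),np.full(len(a),z)])
        print(z,*[f"{int(i)}:{int(j)}" for i,j in zip(a,v)])
E
python3 fit.py 0
python3 - <<'E'
from h import *
d=np.load("top0.npz")["d"]
c=eyes.calibration("top");R=np.array(c["R"]);t=np.array(c["t"]);o=-R.T@t
for v in range(228,250):
  for u in range(350,374):
    X=pix2plane("top",(u,v),0); W=o+(X-o)*d[v,u]/(R@X+t)[2]
    if .095<W[2]<.125 and np.hypot(*(W[:2]-[.52,-.22]))>.09: print(u,v,W.round(3))
E
```

```text
top [ 0.5181 -0.2184 -0.5097] -29.2 -53.95075225830078
0.118 -8:158 -6:204 -4:226 -2:228 0:228 2:229 4:229 6:229 8:228 10:228 12:230 14:230 16:228 18:228 20:229 22:228 24:210 26:146 28:102 30:90 32:77 34:88 36:141 38:205 40:228 42:228 44:228 46:229 48:231 50:230 52:228 54:229 56:229 58:229 60:228
0.09 -8:225 -6:228 -4:228 -2:229 0:229 2:229 4:228 6:228 8:229 10:230 12:229 14:228 16:229 18:229 20:219 22:175 24:113 26:93 28:80 30:72 32:97 34:155 36:209 38:226 40:228 42:228 44:229 46:230 48:229 50:228 52:229 54:229 56:229 58:228 60:228
side [ 0.5171 -0.2146 -0.4917] -28.17 -61.96100616455078
0.118 -8:239 -6:239 -4:238 -2:223 0:168 2:102 4:67 6:41 8:25 10:24 12:44 14:47 16:34 18:25 20:23 22:22 24:26 26:31 28:56 30:157 32:226 34:245 36:240 38:231 40:221 42:210 44:197 46:188 48:178 50:173 52:169 54:163 56:158 58:157 60:153
0.09 -8:243 -6:242 -4:240 -2:241 0:242 2:242 4:240 6:239 8:240 10:239 12:239 14:238 16:218 18:144 20:83 22:48 24:28 26:18 28:15 30:20 32:26 34:43 36:79 38:121 40:174 42:202 44:217 46:236 48:242 50:240 52:228 54:191 56:212 58:239 60:241
359 239 [ 0.424 -0.182  0.104]
360 239 [ 0.424 -0.183  0.115]
361 239 [ 0.424 -0.185  0.12 ]
362 239 [ 0.424 -0.188  0.119]
363 239 [ 0.424 -0.192  0.114]
358 240 [ 0.421 -0.179  0.105]
359 240 [ 0.421 -0.181  0.111]
360 240 [ 0.421 -0.182  0.118]
361 240 [ 0.421 -0.185  0.119]
362 240 [ 0.421 -0.188  0.119]
363 240 [ 0.421 -0.192  0.116]
358 241 [ 0.418 -0.181  0.098]
359 241 [ 0.418 -0.18   0.117]
360 241 [ 0.418 -0.182  0.121]
361 241 [ 0.418 -0.186  0.116]
362 241 [ 0.418 -0.188  0.118]
363 241 [ 0.418 -0.192  0.115]
358 242 [ 0.415 -0.181  0.098]
359 242 [ 0.415 -0.182  0.108]
360 242 [ 0.415 -0.183  0.117]
361 242 [ 0.415 -0.185  0.119]
362 242 [ 0.415 -0.189  0.115]
363 242 [ 0.415 -0.191  0.121]
361 243 [ 0.412 -0.186  0.114]
```

```bash
python3 -m crank '[{"jaw":0,"az":10.5},{"jaw":0,"az":10.5},{"jaw":0,"az":10.5},{"jaw":0,"az":10.5},{"jaw":0,"az":10.5},{"jaw":0,"az":10.6},{"jaw":0},{"jaw":0}]' 20
```

```text
schema error: expected keys jaw, x, y, z, ax, ay, az
```

```bash
python3 -m crank '[{"jaw":0,"x":0,"y":0,"z":0,"ax":0,"ay":0,"az":10.5},{"jaw":0,"x":0,"y":0,"z":0,"ax":0,"ay":0,"az":10.5},{"jaw":0,"x":0,"y":0,"z":0,"ax":0,"ay":0,"az":10.5},{"jaw":0,"x":0,"y":0,"z":0,"ax":0,"ay":0,"az":10.5},{"jaw":0,"x":0,"y":0,"z":0,"ax":0,"ay":0,"az":10.5},{"jaw":0,"x":0,"y":0,"z":0,"ax":0,"ay":0,"az":10.6},{"jaw":0,"x":0,"y":0,"z":0,"ax":0,"ay":0,"az":0}]' 20
```

```text
t: 0.98
eef_pos: [0.3041, 0.6023, 0.2308]
tool_rot: [0.0, 0.706, 0.708, -0.0]
contact_force: [-0.1, -0.0, 0.4]
gripper_width: -0.002
```

```bash
python3 -m crank '[{"jaw":0,"x":-50,"y":20,"z":0,"ax":0,"ay":0,"az":0},{"jaw":0,"x":-50,"y":20,"z":0,"ax":0,"ay":0,"az":0},{"jaw":0,"x":-50,"y":20,"z":0,"ax":0,"ay":0,"az":0},{"jaw":0,"x":-50,"y":20,"z":0,"ax":0,"ay":0,"az":0},{"jaw":0,"x":-50,"y":20,"z":0,"ax":0,"ay":0,"az":0},{"jaw":0,"x":-50,"y":20,"z":0,"ax":0,"ay":0,"az":0},{"jaw":0,"x":-50,"y":20,"z":0,"ax":0,"ay":0,"az":0},{"jaw":0,"x":-50,"y":20,"z":0,"ax":0,"ay":0,"az":0},{"jaw":0,"x":-50,"y":20,"z":0,"ax":0,"ay":0,"az":0},{"jaw":0,"x":-50,"y":10,"z":0,"ax":0,"ay":0,"az":0},{"jaw":0,"x":-50,"y":0,"z":0,"ax":0,"ay":0,"az":0},{"jaw":0,"x":0,"y":0,"z":0,"ax":0,"ay":0,"az":0}]'; python3 -c "
from station import readout;print(readout.get_obs()['q'])"
```

```text
t: 2.48
eef_pos: [0.4951, 0.0482, 0.2314]
tool_rot: [0.0, 0.708, 0.706, -0.0]
contact_force: [-0.3, -0.1, 0.6]
gripper_width: -0.001
[-0.67867792  0.19191431  0.52372228  1.9986202  -0.11393029  0.97944737
 -0.1009659 ]
```

```bash
python3 -m crank '[{"jaw":0,"x":-45,"y":-18,"z":0,"ax":0,"ay":0,"az":0},{"jaw":0,"x":-45,"y":-18,"z":0,"ax":0,"ay":0,"az":0},{"jaw":0,"x":-45,"y":-18,"z":0,"ax":0,"ay":0,"az":0},{"jaw":0,"x":-45,"y":-18,"z":0,"ax":0,"ay":0,"az":0},{"jaw":0,"x":0,"y":0,"z":0,"ax":0,"ay":0,"az":0},{"jaw":0,"x":0,"y":0,"z":35,"ax":0,"ay":0,"az":0},{"jaw":0,"x":0,"y":0,"z":35,"ax":0,"ay":0,"az":0},{"jaw":0,"x":0,"y":0,"z":35,"ax":0,"ay":0,"az":0},{"jaw":0,"x":0,"y":0,"z":27,"ax":0,"ay":0,"az":0},{"jaw":0,"x":0,"y":0,"z":0,"ax":0,"ay":0,"az":0}]'; python3 - <<'E'
from station import readout, eyes
import cv2,numpy as np
print(readout.get_obs()['q'])
for n in("top","side"):
    p,d=eyes.read_camera(n); np.savez(f"{n}1.npz",p=p,d=d)
from h import *
a=np.load("side1.npz")["p"][210:360,220:370]; b=np.load("top1.npz")["p"][170:270,310:410]
cv2.imwrite("pics/c1.png",np.hstack([cv2.resize(a,(400,400)),cv2.resize(b,(400,400))])[:,:,::-1])
E
```

```text
t: 3.72
eef_pos: [0.4227, -0.1258, 0.0978]
tool_rot: [-0.002, 0.705, 0.709, -0.001]
contact_force: [0.1, 0.1, 0.1]
gripper_width: 0.001
[-0.34058021  0.33695278  0.58122467  2.24087211 -0.30648147  0.64300418
  0.46868169]
```

View pics/c1.png

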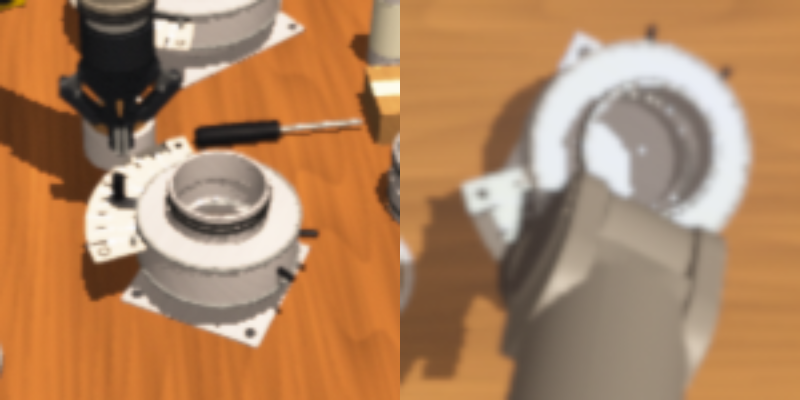

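```bash
python3 -m crank '[{"jaw":0,"x":-10,"y":-1,"z":0,"ax":0,"ay":0,"az":0},{"jaw":0,"x":-10,"y":-1,"z":0,"ax":0,"ay":0,"az":0},{"jaw":0,"x":-10,"y":-1,"z":0,"ax":0,"ay":0,"az":0},{"jaw":0,"x":-8,"y":-1,"z":0,"ax":0,"ay":0,"az":0}]'; python3 -m crank '[{"jaw":0,"x":-8,"y":-1,"z":0,"ax":0,"ay":0,"az":0},{"jaw":0,"x":-8,"y":-1,"z":0,"ax":0,"ay":0,"az":0},{"jaw":0,"x":-8,"y":0,"z":0,"ax":0,"ay":0,"az":0}]';python3 -m crank '[{"jaw":0,"x":-8,"y":0,"z":0,"ax":0,"ay":0,"az":0},{"jaw":0,"x":-6,"y":0,"z":0,"ax":0,"ay":0,"az":0}]'
```

```text
t: 4.32
eef_pos: [0.4196, -0.1663, 0.0995]
tool_rot: [0.0, 0.707, 0.707, 0.0]
contact_force: [0.6, -0.8, 0.7]
gripper_width: 0.004
t: 4.7
eef_pos: [0.4165, -0.189, 0.0988]
tool_rot: [-0.001, 0.706, 0.708, -0.0]
contact_force: [-2.5, 3.9, 1.7]
gripper_width: -0.001
t: 4.95
eef_pos: [0.4173, -0.2037, 0.0991]
tool_rot: [-0.0, 0.707, 0.708, -0.0]
contact_force: [-1.7, 3.3, -0.8]
gripper_width: -0.002
```

```bash
for i in 1 2; do :; done; python3 -m crank '[{"jaw":0,"x":-5,"y":0,"z":0,"ax":0,"ay":0,"az":0},{"jaw":0,"x":-4,"y":0,"z":0,"ax":0,"ay":0,"az":0}]'; python3 -m crank '[{"jaw":0,"x":-3,"y":0,"z":0,"ax":0,"ay":0,"az":0}]'; python3 -m crank '[{"jaw":0,"x":-2,"y":0,"z":0,"ax":0,"ay":0,"az":0}]'; python3 -m crank '[{"jaw":0,"x":-2,"y":0,"z":0,"ax":0,"ay":0,"az":0}]'
```

```text
t: 5.2
eef_pos: [0.4178, -0.2127, 0.0992]
tool_rot: [0.0, 0.707, 0.708, -0.0]
contact_force: [-1.6, 1.8, -1.5]
gripper_width: -0.002
t: 5.32
eef_pos: [0.418, -0.2156, 0.0993]
tool_rot: [0.0, 0.706, 0.708, 0.0]
contact_force: [-1.1, 3.8, -1.9]
gripper_width: -0.004
t: 5.45
eef_pos: [0.4182, -0.2175, 0.0993]
tool_rot: [0.0, 0.706, 0.708, 0.0]
contact_force: [-0.5, 2.6, -0.9]
gripper_width: -0.005
t: 5.58
eef_pos: [0.4183, -0.2194, 0.0994]
tool_rot: [0.0, 0.706, 0.708, 0.0]
contact_force: [-0.2, 2.2, -2.4]
gripper_width: -0.003
```

```bash
for k in 1; do :; done; python3 -m crank '[{"jaw":0,"x":-2,"y":0,"z":0,"ax":0,"ay":0,"az":0}]'; python3 -m crank '[{"jaw":0,"x":-1,"y":0,"z":0,"ax":0,"ay":0,"az":0},{"jaw":0,"x":0,"y":0,"z":0,"ax":0,"ay":0,"az":0}]'; python3 - <<'E'
from station import eyes
import cv2,numpy as np
p,d=eyes.read_camera("side"); np.savez("side2.npz",p=p)
from h import *
cv2.imwrite("pics/c2.png",np.hstack([cv2.resize(p[210:310,220:320],(400,400)),ortho("side",p,.078,.52,-.21)])[:,:,::-1])
E
```

```text
t: 5.7
eef_pos: [0.4183, -0.2198, 0.0993]
tool_rot: [-0.001, 0.706, 0.708, 0.001]
contact_force: [0.2, 11.1, 2.0]
gripper_width: 0.001
t: 5.95
eef_pos: [0.4183, -0.2197, 0.0993]
tool_rot: [-0.002, 0.706, 0.708, 0.001]
contact_force: [-0.0, 10.2, 2.8]
gripper_width: 0.002
```

View pics/c2.png

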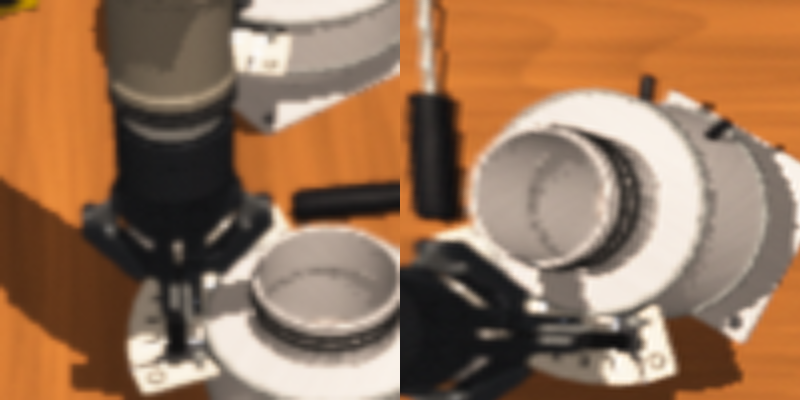

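```bash
python3 -m crank '[{"jaw":0,"x":8,"y":0,"z":0,"ax":0,"ay":0,"az":0},{"jaw":0,"x":6,"y":0,"z":0,"ax":0,"ay":0,"az":0},{"jaw":0,"x":0,"y":0,"z":-30,"ax":0,"ay":0,"az":0},{"jaw":0,"x":0,"y":0,"z":-30,"ax":0,"ay":0,"az":0},{"jaw":0,"x":-30,"y":2,"z":0,"ax":0,"ay":0,"az":0},{"jaw":0,"x":-33,"y":2,"z":0,"ax":0,"ay":0,"az":0},{"jaw":0,"x":0,"y":0,"z":0,"ax":0,"ay":0,"az":-5.5},{"jaw":0,"x":0,"y":0,"z":0,"ax":0,"ay":0,"az":-5.5},{"jaw":0,"x":0,"y":0,"z":0,"ax":0,"ay":0,"az":0},{"jaw":0,"x":0,"y":0,"z":0,"ax":0,"ay":0,"az":0}]'
```

```text
t: 7.25
eef_pos: [0.4219, -0.2715, 0.1594]
tool_rot: [0.0, 0.636, 0.772, -0.0]
contact_force: [0.2, -0.2, -0.4]
gripper_width: 0.004
```

```bash
python3 -m crank '[{"jaw":0,"x":0,"y":0,"z":30,"ax":0,"ay":0,"az":0},{"jaw":0,"x":0,"y":0,"z":30,"ax":0,"ay":0,"az":0},{"jaw":0,"x":0,"y":0,"z":0,"ax":0,"ay":0,"az":0},{"jaw":0,"x":8,"y":0,"z":0,"ax":0,"ay":0,"az":0},{"jaw":0,"x":6,"y":0,"z":0,"ax":0,"ay":0,"az":0},{"jaw":0,"x":0,"y":0,"z":0,"ax":0,"ay":0,"az":0}]'; python3 -m crank '[{"jaw":0,"x":3,"y":0,"z":0,"ax":0,"ay":0,"az":0},{"jaw":0,"x":0,"y":0,"z":0,"ax":0,"ay":0,"az":0}]'
```

```text
t: 8.0
eef_pos: [0.4196, -0.2569, 0.1]
tool_rot: [0.0, 0.635, 0.772, 0.001]
contact_force: [0.3, 0.5, 1.0]
gripper_width: 0.001
t: 8.25
eef_pos: [0.4187, -0.2546, 0.0995]
tool_rot: [0.0, 0.635, 0.772, 0.0]
contact_force: [0.3, -0.1, 0.0]
gripper_width: -0.002
```

```bash
python3 -m crank '[{"jaw":0,"x":9.1,"y":-1.1,"z":0,"ax":0,"ay":0,"az":5},{"jaw":0,"x":9.1,"y":-1.1,"z":0,"ax":0,"ay":0,"az":5},{"jaw":0,"x":9.1,"y":-1.1,"z":0,"ax":0,"ay":0,"az":5},{"jaw":0,"x":9.1,"y":-1.1,"z":0,"ax":0,"ay":0,"az":5},{"jaw":0,"x":0,"y":0,"z":0,"ax":0,"ay":0,"az":0}]'; python3 -m crank '[{"jaw":0,"x":9.1,"y":-1.1,"z":0,"ax":0,"ay":0,"az":5},{"jaw":0,"x":9.1,"y":-1.1,"z":0,"ax":0,"ay":0,"az":5},{"jaw":0,"x":9.1,"y":-1.1,"z":0,"ax":0,"ay":0,"az":5},{"jaw":0,"x":0,"y":0,"z":0,"ax":0,"ay":0,"az":0}]'
```

```text
t: 8.88
eef_pos: [0.4121, -0.2185, 0.0993]
tool_rot: [0.0, 0.759, 0.651, -0.0]
contact_force: [0.7, -0.2, 0.7]
gripper_width: -0.003
t: 9.38
eef_pos: [0.4154, -0.1914, 0.0993]
tool_rot: [-0.0, 0.837, 0.547, -0.0]
contact_force: [0.3, -0.6, -0.0]
gripper_width: -0.0
```

```bash
cat > look.py <<'E'
import sys; t=sys.argv[1]
from station import eyes as e
import numpy as np,cv2
p,d=e.read_camera("side"); np.savez(f"side{t}.npz",p=p)
q,d=e.read_camera("top"); np.savez(f"top{t}.npz",p=q,d=d)
from h import *
cv2.imwrite(f"pics/c{t}.png",np.hstack([cv2.resize(p[225:325,230:330],(400,400)),ortho("side",p,.078,.45,-.18,.1) if len(sys.argv)<3 else ortho("top",q,.078,.45,-.18,.1)])[:,:,::-1])
E
python3 look.py 3
```

```text
(no output)
```

View pics/c3.png

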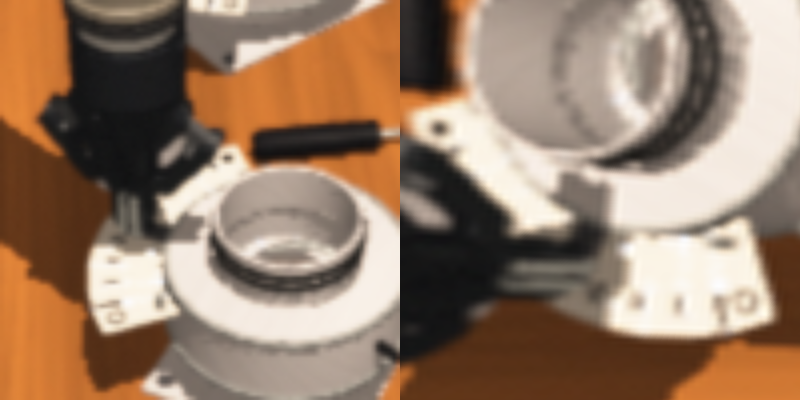

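```bash
python3 -m crank '[{"jaw":0,"x":9.1,"y":-1.1,"z":0,"ax":0,"ay":0,"az":5},{"jaw":0,"x":9.1,"y":-1.1,"z":0,"ax":0,"ay":0,"az":5}]'; python3 -m crank '[{"jaw":0,"x":4.5,"y":-0.6,"z":0,"ax":0,"ay":0,"az":2.5},{"jaw":0,"x":0,"y":0,"z":0,"ax":0,"ay":0,"az":0}]';  python3 -m crank '[{"jaw":0,"x":-15,"y":0,"z":0,"ax":0,"ay":0,"az":0},{"jaw":0,"x":-50,"y":0,"z":0,"ax":0,"ay":0,"az":0},{"jaw":0,"x":-20,"y":-20,"z":-50,"ax":0,"ay":0,"az":0},{"jaw":0,"x":0,"y":0,"z":-60,"ax":0,"ay":0,"az":0},{"jaw":0,"x":0,"y":0,"z":0,"ax":0,"ay":0,"az":0}]'; python3 look.py 4 t
```

```text
t: 9.72
eef_pos: [0.4208, -0.1753, 0.0994]
tool_rot: [0.0, 0.883, 0.469, -0.0]
contact_force: [-0.9, -2.2, 1.0]
gripper_width: 0.0
t: 9.98
eef_pos: [0.4233, -0.1703, 0.0992]
tool_rot: [-0.0, 0.892, 0.452, -0.0]
contact_force: [-0.7, -0.1, -0.7]
gripper_width: -0.003
t: 10.6
eef_pos: [0.3585, -0.2282, 0.2125]
tool_rot: [0.001, 0.892, 0.451, 0.005]
contact_force: [0.6, -0.0, -0.3]
gripper_width: -0.002
```

View pics/c4.png

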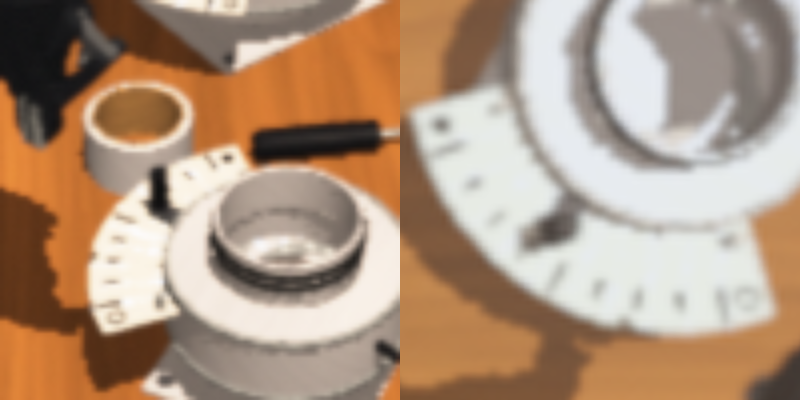

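```bash
cat > lev.py <<'E'
from h import *
import sys
tag=sys.argv[1]
S=8
def sil(n,P,a,rad,x0,y0,w):
    th=np.radians(220-a)+P[2]; c=np.array([P[0]+.104*np.cos(th),P[1]+.104*np.sin(th)])
    f=np.linspace(0,2*np.pi,40); X=np.vstack([np.c_[c[0]+rad*np.cos(f),c[1]+rad*np.sin(f),np.full(40,z)] for z in(.084,.118)])
    h=cv2.convexHull(((proj(n,X)-[x0,y0]+.5)*S).astype(np.float32)).astype(np.int32)
    m=np.zeros((w*S,w*S),np.uint8); cv2.fillConvexPoly(m,h,255)
    return cv2.resize(m,(w,w),interpolation=cv2.INTER_AREA)/255.
for n in("top","side"):
    g=np.load(n+tag+".npz")["p"].mean(2).astype(np.float32)
    fs=[]
    for s in range(3):
        r=differential_evolution(lambda P:-score(n,g,P)[1],[(.505,.53),(-.23,-.205),(-.58,-.44)],seed=s,maxiter=200,popsize=20); fs.append((r.fun,*r.x))
    P=np.array(min(fs)[1:]); print(n,np.array(min(fs)).round(4),np.degrees(P[2]).round(2))
    # alternative: common geometry prior
    u,v=proj(n,[.435,-.17,.09])[0]; w=60; x0,y0=int(u)-30,int(v)-30; c=g[y0:y0+w,x0:x0+w]
    for Q,lab in((P,"own"),(np.array([.5176,-.2165,-.503]),"common")):
        A=np.arange(20,65,.5); sc=[]
        for a in A:
            m=sil(n,Q,a,.007,x0,y0,w); b=np.clip(sil(n,Q,a,.012,x0,y0,w)-m,0,1)
            sc.append((c*b).sum()/b.sum()-(c*m).sum()/m.sum())
        sc=np.array(sc); k=sc.argmax(); print(lab,"lever deg",A[k],"around",sc[max(0,k-4):k+5].round(0))
    # pointer profile on scale
    A=np.arange(-4,86,1.); th=np.radians(220-A)+P[2]
    for rr,z in((.1165,.081),(.123,.078)):
        vv=samp(n,g,np.c_[P[0]+rr*np.cos(th),P[1]+rr*np.sin(th),np.full(len(A),z)])
        print(rr,*[f"{int(a)}:{int(x)}" for a,x in zip(A,vv) if 26<a<74])
E
python3 lev.py 0; python3 lev.py 4
```

```text
top [-26.0968   0.5183  -0.2173  -0.5033] -28.84
own lever deg 29.0 around [51. 58. 62. 66. 69. 68. 67. 65. 60.]
common lever deg 29.0 around [53. 60. 64. 67. 68. 67. 66. 62. 58.]
0.1165 27:199 28:170 29:142 30:131 31:137 32:156 33:170 34:186 35:204 36:221 37:224 38:219 39:210 40:201 41:201 42:216 43:224 44:228 45:228 46:228 47:225 48:219 49:205 50:197 51:205 52:216 53:226 54:230 55:229 56:229 57:226 58:222 59:212 60:201 61:209 62:219 63:225 64:228 65:228 66:228 67:226 68:219 69:203 70:192 71:198 72:213 73:225
0.123 27:226 28:218 29:207 30:202 31:211 32:218 33:224 34:226 35:228 36:228 37:226 38:217 39:203 40:195 41:202 42:220 43:226 44:229 45:228 46:228 47:226 48:220 49:210 50:206 51:210 52:222 53:228 54:230 55:229 56:228 57:227 58:223 59:218 60:214 61:215 62:224 63:228 64:228 65:228 66:228 67:227 68:225 69:220 70:217 71:218 72:224 73:228
side [-23.6994   0.5165  -0.2161  -0.5043] -28.89
own lever deg 26.5 around [107. 110. 112. 114. 115. 113. 112. 110. 109.]
common lever deg 25.5 around [109. 112. 117. 119. 121. 120. 119. 117. 113.]
0.1165 27:170 28:144 29:120 30:148 31:170 32:187 3
[... 1611 characters left out ...]
. 101. 108. 115. 115. 113. 107. 104.  97.]
0.1165 27:210 28:194 29:188 30:214 31:234 32:240 33:246 34:245 35:243 36:226 37:203 38:189 39:186 40:204 41:227 42:237 43:240 44:241 45:240 46:238 47:223 48:198 49:187 50:194 51:211 52:190 53:165 54:125 55:76 56:40 57:26 58:17 59:19 60:31 61:69 62:118 63:175 64:214 65:232 66:240 67:240 68:235 69:231 70:225 71:231 72:239 73:242
0.123 27:239 28:235 29:231 30:226 31:229 32:236 33:239 34:243 35:245 36:244 37:241 38:227 39:193 40:174 41:196 42:223 43:235 44:241 45:241 46:241 47:240 48:240 49:237 50:236 51:238 52:240 53:245 54:240 55:232 56:196 57:158 58:100 59:44 60:28 61:17 62:26 63:44 64:87 65:136 66:192 67:221 68:239 69:239 70:239 71:239 72:240 73:242
```

```bash
python3 - <<'E'
from h import *
out=[]
for n,P in(("top",(.5183,-.2178,-.5065)),("side",(.5160,-.2150,-.494))):
    p=np.load(n+"4.npz")["p"]; u,v=proj(n,[.432,-.150,.085])[0]; x0,y0=int(u)-13,int(v)-13;w=27;s=15 
    if n=="side": x0-=3; y0-=3;w=33;s=12
    im=cv2.resize(p[y0:y0+w,x0:x0+w],None,fx=s,fy=s,interpolation=cv2.INTER_CUBIC)
    f=lambda X:tuple(int(i) for i in ((proj(n,X)[0]-[x0,y0]+.5)*s))
    for a in(40,50,60):
        th=np.radians(220-a)+P[2]; q=lambda r,z=.078:[P[0]+r*np.cos(th),P[1]+r*np.sin(th),z]
        cv2.line(im,f(q(.125)),f(q(.145)),(255,0,0),1)
        cv2.line(im,f(q(.084)),f(q(.09)),(255,0,0),1)
    for a,c in((46,(0,255,0)),(50,(0,0,255))):
        th=np.radians(220-a)+P[2]; q=lambda r,z:[P[0]+r*np.cos(th),P[1]+r*np.sin(th),z]
        cv2.circle(im,f(q(.104,.118)),3,c,-1); cv2.circle(im,f(q(.119,.083)),3,c,-1)
    out.append(im[:396,:400]); 
h=min(i.shape[0] for i in out)
cv2.imwrite("pics/c5.png",np.hstack([i[:h] for i in out])[:,:,::-1])
E
```

```text
(no output)
```

View pics/c5.png

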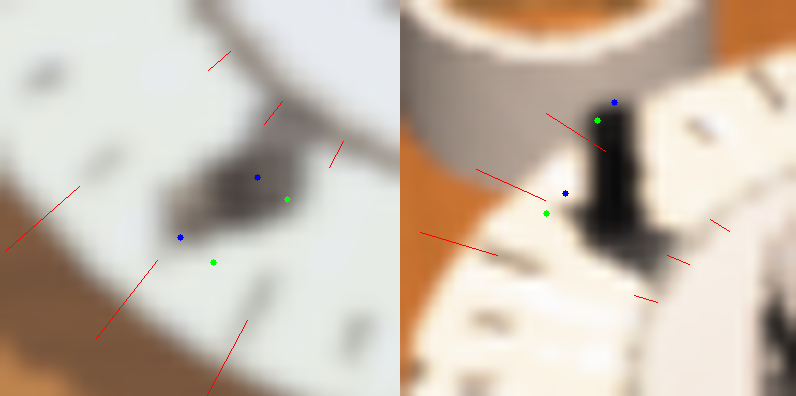

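```bash
python3 -m crank '[{"jaw":0,"x":0,"y":0,"z":58,"ax":0,"ay":0,"az":0},{"jaw":0,"x":20,"y":18,"z":55,"ax":0,"ay":0,"az":0},{"jaw":0,"x":0,"y":0,"z":0,"ax":0,"ay":0,"az":0},{"jaw":0,"x":30,"y":0,"z":0,"ax":0,"ay":0,"az":0},{"jaw":0,"x":20,"y":0,"z":0,"ax":0,"ay":0,"az":0},{"jaw":0,"x":8,"y":0,"z":0,"ax":0,"ay":0,"az":0},{"jaw":0,"x":0,"y":0,"z":0,"ax":0,"ay":0,"az":0},{"jaw":0,"x":0,"y":0,"z":0,"ax":0,"ay":0,"az":0}]'; python3 -m crank '[{"jaw":0,"x":4,"y":0,"z":0,"ax":0,"ay":0,"az":0},{"jaw":0,"x":0,"y":0,"z":0,"ax":0,"ay":0,"az":0}]'
```

```text
t: 11.7
eef_pos: [0.417, -0.1754, 0.0967]
tool_rot: [0.0, 0.893, 0.45, 0.0]
contact_force: [0.4, 0.1, 0.1]
gripper_width: -0.002
t: 11.95
eef_pos: [0.42, -0.1714, 0.0963]
tool_rot: [-0.0, 0.893, 0.451, 0.0]
contact_force: [0.1, 0.4, -0.7]
gripper_width: -0.002
```

```bash
python3 -m crank '[{"jaw":0,"x":2,"y":0,"z":0,"ax":0,"ay":0,"az":0}]'; python3 -m crank '[{"jaw":0,"x":1,"y":0,"z":0,"ax":0,"ay":0,"az":0}]';python3 -m crank '[{"jaw":0,"x":1,"y":0,"z":0,"ax":0,"ay":0,"az":0}]';python3 -m crank '[{"jaw":0,"x":1,"y":0,"z":0,"ax":0,"ay":0,"az":0}]'
```

```text
t: 12.08
eef_pos: [0.4211, -0.1699, 0.0963]
tool_rot: [-0.0, 0.893, 0.451, -0.0]
contact_force: [-0.7, 0.9, -0.6]
gripper_width: -0.002
t: 12.2
eef_pos: [0.4218, -0.169, 0.0963]
tool_rot: [0.0, 0.893, 0.451, -0.0]
contact_force: [-1.4, -2.0, -0.2]
gripper_width: 0.004
t: 12.32
eef_pos: [0.422, -0.1686, 0.0962]
tool_rot: [0.0, 0.893, 0.451, -0.0]
contact_force: [-1.1, -2.7, 0.1]
gripper_width: -0.0
t: 12.45
eef_pos: [0.4226, -0.1677, 0.0962]
tool_rot: [0.0, 0.893, 0.451, -0.0]
contact_force: [-1.3, -1.5, 0.3]
gripper_width: -0.001
```

```bash
python3 -m crank '[{"jaw":0,"x":1,"y":0,"z":0,"ax":0,"ay":0,"az":0},{"jaw":0,"x":1.2,"y":0,"z":0,"ax":0,"ay":0,"az":0},{"jaw":0,"x":0,"y":0,"z":0,"ax":0,"ay":0,"az":0}]'; python3 -c "
from station import readout
for i in range(1):
  o=readout.get_obs()['eef_pos'];print(.591*o[0]+.807*o[1])"
```

```text
t: 12.82
eef_pos: [0.4243, -0.1654, 0.0962]
tool_rot: [-0.0, 0.893, 0.451, -0.0]
contact_force: [-1.9, -1.3, -0.0]
gripper_width: 0.001
0.11725504891099678
```

Target displacement reached (about +2.4°). Retract well clear and check.

```bash
python3 -m crank '[{"jaw":0,"x":-15,"y":0,"z":0,"ax":0,"ay":0,"az":0},{"jaw":0,"x":-50,"y":0,"z":0,"ax":0,"ay":0,"az":0},{"jaw":0,"x":-20,"y":-20,"z":-50,"ax":0,"ay":0,"az":0},{"jaw":0,"x":0,"y":0,"z":-60,"ax":0,"ay":0,"az":0},{"jaw":0,"x":0,"y":0,"z":0,"ax":0,"ay":0,"az":0},{"jaw":0,"x":0,"y":0,"z":0,"ax":0,"ay":0,"az":0}]'; python3 look.py 6 t; python3 lev.py 6 | grep -v '^0.1'
python3 - <<'E'
from h import *
d=np.load("top6.npz")["p"].astype(int)-np.load("top0.npz")["p"]
print("large damper region max diff",np.abs(d[160:265,170:275]).max())
E
```

```text
t: 13.58
eef_pos: [0.3577, -0.2216, 0.2061]
tool_rot: [-0.0, 0.892, 0.451, 0.001]
contact_force: [-0.5, 0.3, 0.5]
gripper_width: 0.004
top [-23.4051   0.5186  -0.2173  -0.505 ] -28.94
own lever deg 50.5 around [48. 55. 63. 67. 71. 70. 66. 59. 52.]
common lever deg 51.0 around [54. 61. 65. 69. 71. 70. 65. 59. 50.]
side [-33.2202   0.5165  -0.2142  -0.4915] -28.16
own lever deg 50.5 around [ 87.  91.  93.  98. 101.  99.  96.  89.  85.]
common lever deg 49.0 around [ 94.  99. 104. 108. 111. 106. 102.  94.  90.]
large damper region max diff 5
```

View pics/c6.png

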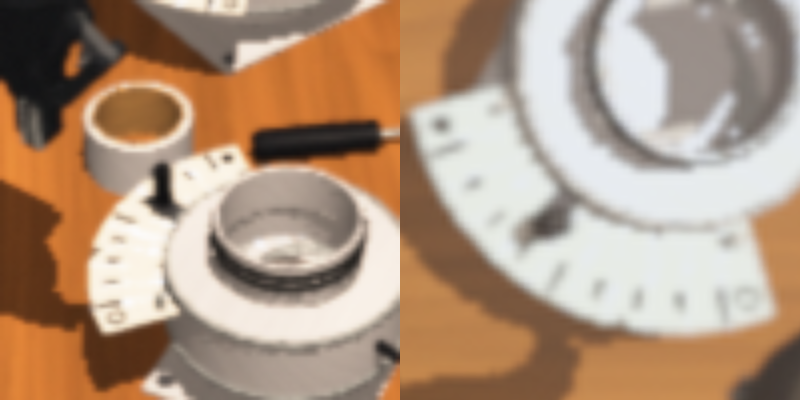

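```bash
python3 -c "
from station import ticket;print(ticket.hand_in())"
```

```text
the job is handed in; nothing more can be done
None
```

The smaller damper is preset: its pointer stands on the sixth mark (50°) as nearly as I could measure, and I have handed the job in. I used the shut fingers to push the knob back to the open stop. The tip stopped advancing there and the force rose from about 3 N to 11 N. I then pushed it the other way in two goes without gripping it, and lifted the hand clear.

- **Lever angle:** the last estimates were about 50° from the contact geometry, 50.5–51° from the top camera and 49–50.5° from the side camera. They differ by up to 2°, because the picture resolution is coarse and the knob casts a shadow.
- **Correction on the way:** after the first push the readings ranged from 46.5° to 49.5°. Contact geometry put the lever at about 47.7°, so I nudged it about 2.4° further in the same direction.
- **Rest of the bench:** the top-camera picture of the larger damper is unchanged from the start, apart from image noise. I saw nothing else disturbed in the views I took, but did not compare the other items one by one.
- **Limits:** the arm finished at about 13.7 s of the 51 s allowed. The highest contact force I saw was about 11 N.

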